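# Restock a gravity lane in the eye clinic

## Task

Restock the sloped dispenser lane: push the two white cartons one after the other over the crest of the loading deck so that each slides down the lane. Then press on the rear carton down the slope, with about 10 N and never hard enough to crush it, until the row is tight against the end stop with no gaps, hold a moment, let go, and leave the other things on the table alone.

Things in the scene. Friction and masses are not known exactly. Their poses are not given: they have to be found in the camera images.
- end_stop: upright aluminium plate closing the lower end of the lane, 34 mm high above its floor. Origin: middle of its uphill face, on the lane floor. Axes of the lane: y straight uphill along the floor (slope 0.38 rad), z normal to the floor, x level, across the lane, away from the robot. The lane floor is 108 mm wide and 290 mm long, from the stop (y 0) up to the crest (y 290).
- lane: the sloped lane, origin and axes as the end stop's. Walls 25 mm high, 5 mm thick on both sides; the robot-side wall ends at y 240 mm and flares out 19 mm from there to the crest, to guide cartons up to 12 mm off line. Upper floor: slippery varnished wood (friction 0.18); lowest 75 mm: black rubber brake strip (friction 0.7) where cartons often hang up short of the stop.
- crest (a point): middle of the straight edge where the level loading deck meets the top of the lane, on the deck surface, 150 mm above the table. Axes of the deck: x level across the lane, away from the robot; y level, away from the lane (cartons are pushed towards -y); z up.
- rack: the dispenser, fixed to the table; axes as at the crest, origin on the table. Its varnished wood deck (friction 0.18) reaches 150 mm from the crest in y, and in x from 195 mm on the robot's side to 54 mm beyond the crest's middle, where a 25 mm high guide wall stands in line with the lane's far wall. No walls on the other sides; a pusher can pass there.
- carton_a_center (a point): centre, 20 mm above the underside, of carton A: closed, white with a grey band, 96 mm across the lane (x) x 90 mm along it (y) x 40 mm high, 0.12 to 0.24 kg; too wide for most grippers, so it is pushed. Starts flat on the deck, in line with the lane or beside the other carton on the robot's side (the two are alike and may swap places).
- carton_b_center (a point): centre, 20 mm above the underside, of carton B: closed, white with a grey band, 96 mm across the lane (x) x 90 mm along it (y) x 40 mm high, 0.12 to 0.24 kg; too wide for most grippers, so it is pushed. Starts flat on the deck, in line with the lane or beside the other carton on the robot's side (the two are alike and may swap places).
- carton_a: carton A itself: origin at the centre of its underside, z up through its top, x across the lane, y along it. Fingers must not press on it with more than 50 N.
- carton_b: carton B itself: origin at the centre of its underside, z up through its top, x across the lane, y along it. Fingers must not press on it with more than 50 N.
- drops: bystander: small dropper bottle, 30 mm diameter, 70 mm high, upright on the table; origin at the centre of its underside.
- lens_rings: bystander: grey ribbed stack of ring boxes, 88 mm diameter, 110 mm high, upright on the table; origin at the centre of its underside.
- lens_case: bystander: white two-well contact lens case, about 71 x 33 x 18 mm, flat on the table; origin at the centre of its underside.
Mind the look-alikes: they are no part of the job. Leave any purple or yellow look-alike of the carton_b alone.

How it is judged:
On the way, in this order (a step that is already met when the one before it is completed fails the run):
1. one carton lies down in the lane, below the crest, while the other is still up on the deck (((y of carton_a_center in the frame of end_stop between 0.03 and 0.24 m and z of carton_a_center in the frame of end_stop between 0.01 and 0.03 m and x of carton_a_center in the frame of end_stop between -0.012 and 0.012 m and y of carton_b_center in the frame of end_stop above 0.25 m) or (y of carton_b_center in the frame of end_stop between 0.03 and 0.24 m and z of carton_b_center in the frame of end_stop between 0.01 and 0.03 m and x of carton_b_center in the frame of end_stop between -0.012 and 0.012 m and y of carton_a_center in the frame of end_stop above 0.25 m))), for 0.1 s.
2. both cartons lie down in the lane (y of carton_a_center in the frame of end_stop between 0.03 and 0.24 m and z of carton_a_center in the frame of end_stop between 0.01 and 0.03 m and x of carton_a_center in the frame of end_stop between -0.012 and 0.012 m and y of carton_b_center in the frame of end_stop between 0.03 and 0.24 m and z of carton_b_center in the frame of end_stop between 0.01 and 0.03 m and x of carton_b_center in the frame of end_stop between -0.012 and 0.012 m), for 0.1 s.
3. the row is pressed against the end stop: at least 3 N on the stop for 0.2 s, with no gaps (contact force between any of carton_a, carton_b and end_stop above 3 N and ((y of carton_a_center in the frame of end_stop between 0.03 and 0.0485 m and z of carton_a_center in the frame of end_stop between 0.01 and 0.03 m and x of carton_a_center in the frame of end_stop between -0.012 and 0.012 m and y of carton_b_center in the frame of end_stop between 0.03 and 0.139 m and z of carton_b_center in the frame of end_stop between 0.01 and 0.03 m and x of carton_b_center in the frame of end_stop between -0.012 and 0.012 m) or (y of carton_b_center in the frame of end_stop between 0.03 and 0.0485 m and z of carton_b_center in the frame of end_stop between 0.01 and 0.03 m and x of carton_b_center in the frame of end_stop between -0.012 and 0.012 m and y of carton_a_center in the frame of end_stop between 0.03 and 0.139 m and z of carton_a_center in the frame of end_stop between 0.01 and 0.03 m and x of carton_a_center in the frame of end_stop between -0.012 and 0.012 m))), for 0.2 s.
At the end, for the whole second after the job is handed in: Both cartons lie flat on the lane floor in a row, at rest: the front one within 3.5 mm of the end stop, the rear one's centre at most 139 mm up the lane from the stop (all gaps together at most 4 mm), square to the lane within 0.12 rad (((y of carton_a_center in the frame of end_stop between 0.03 and 0.0485 m and z of carton_a_center in the frame of end_stop between 0.01 and 0.03 m and x of carton_a_center in the frame of end_stop between -0.012 and 0.012 m and y of carton_b_center in the frame of end_stop between 0.03 and 0.139 m and z of carton_b_center in the frame of end_stop between 0.01 and 0.03 m and x of carton_b_center in the frame of end_stop between -0.012 and 0.012 m) or (y of carton_b_center in the frame of end_stop between 0.03 and 0.0485 m and z of carton_b_center in the frame of end_stop between 0.01 and 0.03 m and x of carton_b_center in the frame of end_stop between -0.012 and 0.012 m and y of carton_a_center in the frame of end_stop between 0.03 and 0.139 m and z of carton_a_center in the frame of end_stop between 0.01 and 0.03 m and x of carton_a_center in the frame of end_stop between -0.012 and 0.012 m)) and linear speed of each of carton_a, carton_b below 0.02 m/s and angular speed of each of carton_a, carton_b below 0.1 rad/s and angle between the x axis of each of carton_a, carton_b and the x axis of end_stop, either way round below 0.12 rad); the robot touches nothing.
It fails at once if a carton is crushed: more than 50 N between the fingers and it (contact force between the fingers and carton_a above 50 N or contact force between the fingers and carton_b above 50 N).
It fails at once if a carton tumbles (tilted over 0.9 rad) (angle between any of carton_a, carton_b's own z axis and vertical above 0.9 rad).
It fails at once if a bystander is moved by more than 20 mm (distance of any of drops, lens_rings, lens_case from where it was at the start of the episode above 0.02 m).
It also fails if it takes over 72 s, if anything falls off the work surface, if the arm or the gripper's body presses on something with over 40 N, if the wrist force passes 120 N, or if a joint passes its speed limit or range.

## Robot

A 7-joint arm with a two-finger parallel gripper is mounted at the origin on the work surface. World frame = base frame: x ahead of the robot, y to its left, z up, the work surface at z = 0. Lengths are in m, angles in rad, forces in N, time in s.
With the tool pointing down it reaches from about 0.4 to 0.85 m from the base axis. Payload 4.5 kg.
Tool frame: the origin (TCP) lies midway between the tips of the shut fingers; the grasp point (between the pads) lies 19 mm behind it; z points along the fingers, y is the direction in which the jaws open and shut (so a half turn about z gives the same grasp; the last joint's range is limited). The gripper opens to 88 mm and grips with 3 to 60 N. Pads are 18 mm wide; open, the fingers measure 123 mm over their backs; the gripper's body (75 mm by 187 mm) begins 45 mm behind the grasp point.
Start: joints at [-1.135, 0.689, -0.195, 1.565, 0.157, 0.902, -0.215], TCP at [0.244, 0.575, 0.239] pointing down, gripper open.
Joint ranges: [-3.01, 3.01], [-0.46, 2.08], [-1.47, 1.51], [0.13, 2.56], [-1, 4.14], [0.04, 2.09], [-2.66, 2.66]. Speed limits (rad/s): [2.57, 2.57, 3.14, 3.14, 3.14, 3.14, 3.14].

## Interface

Orientations are given as a 3x3 rotation matrix whose columns are the frame's x, y, z axes.
In Python, from station import robot gives the robot as it stands.
- The arm moves only by the shell command python3 -m crank 'ROWS' [FORCE]. ROWS is text: rows parted by semicolons, each of 5 numbers parted by spaces: the shift along the tool's x, y, z in units of 30 mm (1.0 is 30 mm), then the turn about the tool's z in units of 6 degrees (1.0 is 6 degrees), then the closure in counts, from 0 (fully open) to 255 (shut). A call has 1 to 5 rows; each row shifts and turns the pose as measured when the row begins, along the tool's axes as they then stand; what a row does not reach is not made up. A row lasts 1/10 s, in which the tool goes at most 50 mm and 8.59 degrees, less where a joint would pass 70% of its speed; a pose out of reach is approached as far as the arm can. A call is refused whole if a number of a shift passes 1 or a number of a turn 1, either way. A call with a gripper value outside its range is refused whole. The fingers move at their own pace and stop on an object; FORCE is the grip in N (left out, the last holds). Time passes only in rows, so rows that do not move let the fingers close. It gives the time, the measured TCP pose, the force and the opening at its end, in the units of the state.
- robot.get_state(): the state, without advancing time (a new reading comes with each control period).
- robot.camera(name): name is "scene" or "top" or "wrist"; returns a dict with "img" (384x512x3 uint8, red, green, blue), "vertical_fov" (degrees; the focal length in pixels is half the picture's height over the tangent of half this angle, whatever the lens; pixels are square), "cx", "cy" (the principal point, pixels), "D" ([k1, k2, p1, p2, k3] as OpenCV has them; the pictures are not rectified), "cam_to_world" (4x4, takes a point from camera to world coordinates); the wrist camera has in their place "mount" (4x4, takes a point from camera to tool coordinates, whose origin is the TCP and whose axes are the flange's). Camera axes: x right, y down, z forward; pixel columns grow to the right and rows downward; lengths in m; the calibration is good to about 2 mm. A picture is of the moment at which its call begins: read the wrist's pose just before it. There is no depth.
- robot.finish_job(): hands the job in, once; it reports no verdict.
The state is a dict: "t": time; "q": joint angles; "dq": joint speeds; "effort": joint torques, N m; "eef_pos": TCP position; "orientation": TCP orientation; "contact_force": force on the tool from outside, world axes, zero at the start; "torque": the same for the moment, N m; "width": finger opening in m.
Only numpy, scipy, OpenCV 4.12 (cv2) and the standard library are available. Lean on these libraries where they do the work, as an engineer would, in place of code of your own. Each camera call takes 0.05 s, during which the arm holds its last target.

## Working session

There is one attempt and no reset: what is moved stays moved. The work goes in short steps, Python scripts to look and compute and a shell command to move; the robot and the scene stay as the last step left them, time stands still between calls to the robot, and variables do not carry over. Pictures are saved under pics/ and viewed, and the job is handed in when it is done.

```bash
mkdir -p pics; ls; cat > look.py <<'E'
import cv2,sys,numpy as np
from station import robot
tag=sys.argv[1]
for n in sys.argv[2:]:
    s=robot.get_state(); c=robot.camera(n)
    cv2.imwrite(f'pics/{tag}_{n}.png',cv2.cvtColor(c['img'],cv2.COLOR_RGB2BGR))
    c['state_pos']=s['eef_pos']; c['state_R']=s['orientation']
    np.save(f'pics/{tag}_{n}.npy',c,allow_pickle=True)
    print(n,c['vertical_fov'],c['cx'],c['cy'],c['D'],np.round(c.get('cam_to_world',c.get('mount')),3).tolist())
s=robot.get_state(); print(s['t'],np.round(s['eef_pos'],4),np.round(s['orientation'],3).tolist(),s['contact_force'],s['width'])
E
python3 look.py a scene top wrist
```

```text
pics
scene 51.68552084634256 257.8120481458656 196.4084325675374 [-0.04876787  0.          0.          0.          0.        ] [[0.867, 0.324, -0.379, 1.05], [0.498, -0.533, 0.683, -0.883], [0.02, -0.781, -0.624, 0.874], [0.0, 0.0, 0.0, 1.0]]
top 54.478042905650994 252.36533334075912 191.81998424023845 [-0.12547346  0.          0.          0.          0.        ] [[0.027, -0.995, 0.1, 0.476], [-0.999, -0.023, 0.04, -0.088], [-0.037, -0.101, -0.994, 1.061], [0.0, 0.0, 0.0, 1.0]]
wrist 62.68780192834563 254.79816209188525 194.12934834435933 [-0.06870263  0.          0.          0.          0.        ] [[-0.0, -0.965, -0.263, 0.066], [1.0, -0.0, 0.0, -0.0], [-0.0, -0.263, 0.965, -0.146], [0.0, 0.0, 0.0, 1.0]]
0.15 [0.2443 0.5748 0.2381] [[-0.92, 0.391, -0.0], [0.391, 0.92, -0.001], [-0.0, -0.001, -1.0]] [-0.18394595  1.20234525 -0.31123049] 0.0882458702132301
```

View pics/a_scene.png

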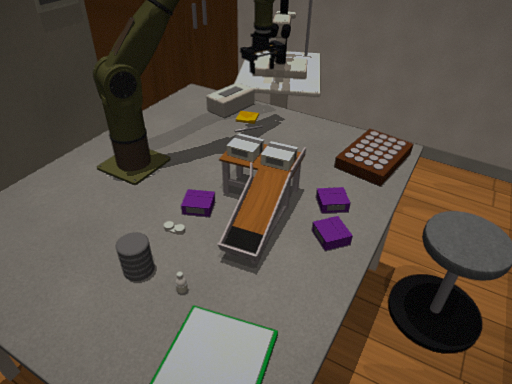

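View pics/a_top.png

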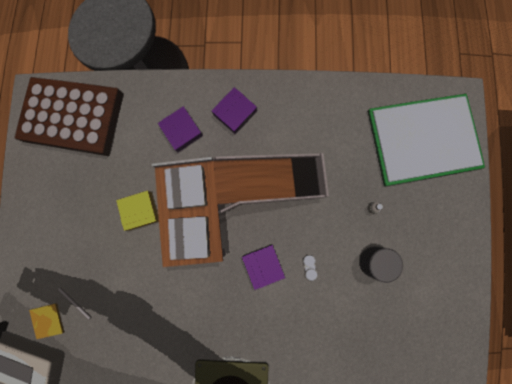

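View pics/a_wrist.png

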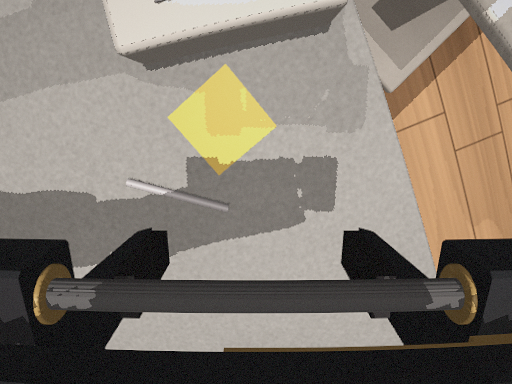

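The top view shows the two white cartons with grey bands on the deck at about (184,187), in line with the lane, and (187,238), on the robot's side. The yellow (137,210), (45,322) and purple (180,129), (234,110), (263,267) blocks are look-alikes lying on the table. I'll enlarge to confirm and get the corner pixels.

```bash
python3 - <<'E'
import cv2
im=cv2.imread('pics/a_top.png')
c=im[140:285,110:340]; cv2.imwrite('pics/a_topcrop.png',cv2.resize(c,None,fx=3.45,fy=3.45,interpolation=cv2.INTER_CUBIC))
im=cv2.imread('pics/a_scene.png')
c=im[120:265,190:350]; cv2.imwrite('pics/a_scenecrop.png',cv2.resize(c,None,fx=4,fy=4,interpolation=cv2.INTER_CUBIC))
E
```

```text
(no output)
```

View pics/a_topcrop.png

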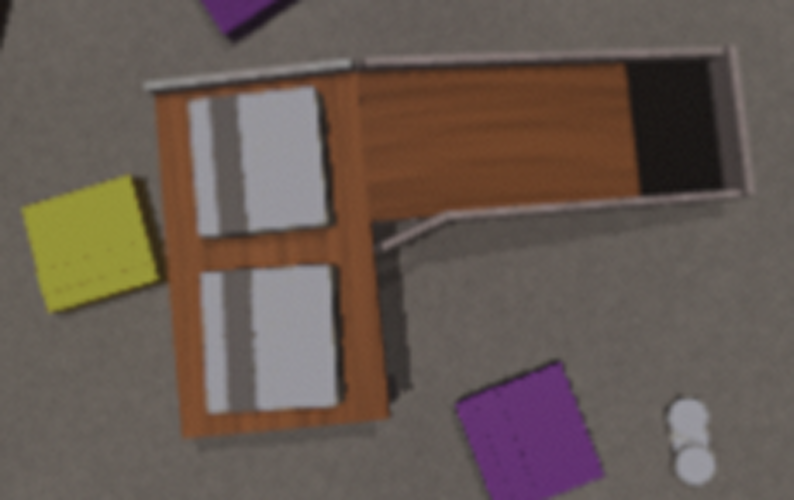

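View pics/a_scenecrop.png

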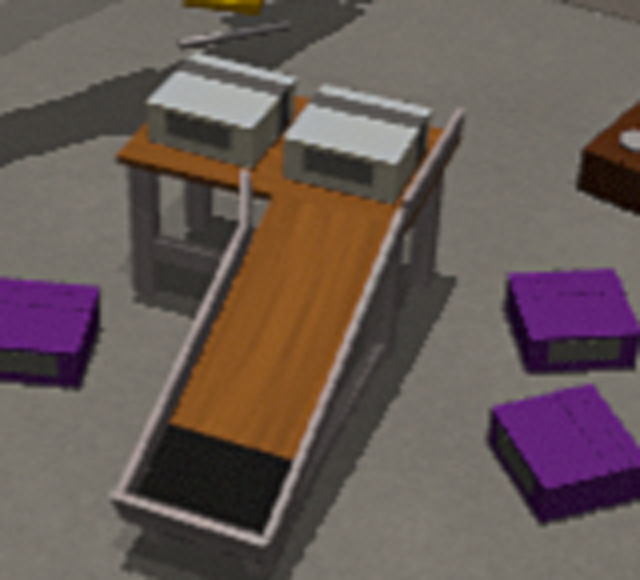

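```bash
cat > geo.py <<'E'
import cv2,numpy as np
def load(t): return np.load(f'pics/{t}.npy',allow_pickle=True).item()
def K(c):
    f=192/np.tan(np.radians(c['vertical_fov'])/2); return np.array([[f,0,c['cx']],[0,f,c['cy']],[0,0,1]])
def T(c):
    if 'cam_to_world' in c: return np.array(c['cam_to_world'])
    W=np.eye(4);W[:3,:3]=c['state_R'];W[:3,3]=c['state_pos'];return W@np.array(c['mount'])
def ray(c,px):
    u=cv2.undistortPoints(np.array(px,float).reshape(-1,1,2),K(c),np.array(c['D'],float)).reshape(-1,2)
    M=T(c); d=np.c_[u,np.ones(len(u))]@M[:3,:3].T; return M[:3,3],d
def onz(c,px,z):
    o,d=ray(c,px); return o+d*((z-o[2])/d[:,2])[:,None]
def proj(c,P):
    M=np.linalg.inv(T(c)); p=np.atleast_2d(P)@M[:3,:3].T+M[:3,3]
    return cv2.projectPoints(p,np.zeros(3),np.zeros(3),K(c),np.array(c['D'],float))[0].reshape(-1,2)
E
python3 - <<'E'
from geo import *
c=load('a_top'); cr=lambda l:[(110+(a+.5)/3.45-.5,140+(b+.5)/3.45-.5) for a,b in l]
np.set_printoptions(precision=4,suppress=True)
print('deck corners z.15: back,crest robot side\n',onz(c,cr([(182,436),(388,416),(155,92)]),.15))
print('wall top z.175: back, crest\n',onz(c,cr([(147,85),(355,63)]),.175))
print('cartons top z.19 (bl,br,tr,tl) ',onz(c,cr([(201,236),(329,225),(317,87),(190,98)]),.19),'\n',onz(c,cr([(209,412),(339,406),(332,265),(202,273)]),.19))
print('stop top outer corners',onz(c,cr([(735,46),(753,193)]),.074))
print('yellow',onz(c,cr([(23,208),(133,176),(158,283),(50,311)]),.04))
s=load('a_scene'); cs=lambda l:[(190+(a+.5)/4-.5,120+(b+.5)/4-.5) for a,b in l]
print('scene deck fl', onz(s,cs([(118,158)]),.15),'carton tops',onz(s,cs([(283,137),(402,163),(430,105),(322,88)]),.19),onz(s,cs([(147,100),(245,127),(297,78),(194,55)]),.19))
E
```

```text
deck corners z.15: back,crest robot side
 [[0.3787 0.1652 0.15  ]
 [0.3985 0.0177 0.15  ]
 [0.6263 0.1973 0.15  ]]
wall top z.175: back, crest
 [[0.6271 0.1957 0.175 ]
 [0.6453 0.0466 0.175 ]]
cartons top z.19 (bl,br,tr,tl)  [[0.5199 0.1467 0.19  ]
 [0.5298 0.0579 0.19  ]
 [0.6251 0.0702 0.19  ]
 [0.6158 0.1595 0.19  ]] 
 [[0.4    0.1359 0.19  ]
 [0.4074 0.0466 0.19  ]
 [0.5026 0.0548 0.19  ]
 [0.4945 0.1448 0.19  ]]
stop top outer corners [[ 0.6843 -0.2345  0.074 ]
 [ 0.5697 -0.2491  0.074 ]]
yellow [[0.5462 0.3385 0.04  ]
 [0.5748 0.2463 0.04  ]
 [0.4885 0.2209 0.04  ]
 [0.4628 0.3105 0.04  ]]
scene deck fl [[0.4025 0.014  0.15  ]] carton tops [[0.5331 0.0585 0.19  ]
 [0.631  0.0747 0.19  ]
 [0.6123 0.1651 0.19  ]
 [0.5233 0.1418 0.19  ]] [[0.4095 0.0488 0.19  ]
 [0.4996 0.0554 0.19  ]
 [0.4975 0.1451 0.19  ]
 [0.4029 0.1322 0.19  ]]
```

Both views agree to within about 3 mm:

| Item | Position |
|---|---|
| Crest | about (0.591, 0.041) |
| Rack yaw | about 0.127 rad |
| In-line carton | deck x −8 mm, y 69 mm |
| Other carton | deck x −132 mm, y 72 mm |

Next I turn the tool so its y axis runs across the lane, with the fingers half open as a two-point pusher.

```bash
python3 -m crank '0 0 0 1 110; 0 0 0 1 110; 0 0 0 1 110; 0 0 0 1 110; 0 0 0 1 110' 10; python3 -m crank '0 0 0 1 110; 0 0 0 1 110; 0 0 0 1 110; 0 0 0 1 110; 0 0 0 1 110'
cat > st.py <<'E'
import numpy as np,sys
from station import robot
s=robot.get_state();np.set_printoptions(precision=4,suppress=True)
C=np.array([.591,.041,.15]);a=.127;X=np.array([np.cos(a),np.sin(a),0]);Y=np.array([-np.sin(a),np.cos(a),0])
p=np.array(s['eef_pos']);R=np.array(s['orientation'])
print('t',round(s['t'],2),'deck',((p-C)@X).round(4),((p-C)@Y).round(4),(p[2]-.15).round(4),'F',((np.array(s['contact_force'])@X).round(2),(np.array(s['contact_force'])@Y).round(2),round(s['contact_force'][2],2)),'w',round(s['width'],4),'q7',round(s['q'][6],2),'ang tool y vs X (deg)',np.degrees(np.arctan2(R[:,1]@Y,R[:,1]@X)).round(2))
if len(sys.argv)>1:
    g=C+float(sys.argv[1])*X+float(sys.argv[2])*Y+np.array([0,0,float(sys.argv[3])]);print('need units',(R.T@(g-p)/.03).round(2))
E
python3 st.py -.008 .138 .088
```

```text
t: 0.65
eef_pos: [0.2439, 0.5733, 0.2361]
orientation: [[-0.586, 0.811, -0.003], [0.811, 0.586, -0.005], [-0.003, -0.005, -1.0]]
contact_force: [-0.0, 0.4, -0.2]
width: 0.0512
t: 1.15
eef_pos: [0.2429, 0.572, 0.2343]
orientation: [[-0.08, 0.997, -0.005], [0.997, 0.08, -0.009], [-0.008, -0.005, -1.0]]
contact_force: [-0.1, 0.2, -0.3]
width: 0.0503
t 1.15 deck -0.278 0.5709 0.0843 F (np.float64(-0.08), np.float64(0.24), np.float64(-0.28)) w 0.0503 q7 -1.07 ang tool y vs X (deg) -2.69
need units [-13.99   9.67  -0.06]
```

```bash
python3 -m crank '-1 0.7 -0.1 -0.4 110; -1 0.7 -0.1 0 110; -1 0.7 -0.1 0 110; -1 0.7 -0.1 0 110; -1 0.7 -0.1 0 110'|tail -2;  python3 -m crank '-1 0.7 0 0 110; -1 0.7 0 0 110; -1 0.7 0 0 110; -1 0.7 0 0 110; -1 0.7 0 0 110'|tail -2; python3 st.py -.008 .138 .07
```

```text
contact_force: [0.0, 0.2, 0.8]
width: 0.0502
contact_force: [0.1, 0.9, 0.2]
width: 0.0499
t 2.15 deck -0.0692 0.2663 0.0968 F (np.float64(0.26), np.float64(0.85), np.float64(0.24)) w 0.0499 q7 -0.44 ang tool y vs X (deg) 0.65
need units [-4.29  2.    0.9 ]
```

```bash
python3 -m crank '-1 0.5 0 0 110; -1 0.5 0 0.1 110; -1 0.5 0 0 110; -1 0.4 0 0 110; 0 0 0 0 110'|tail -2; python3 st.py -.008 .138 .02; python3 look.py b wrist top
```

```text
contact_force: [-0.5, -0.0, -0.4]
width: 0.0498
t 2.65 deck -0.0073 0.1341 0.0958 F (np.float64(-0.52), np.float64(0.05), np.float64(-0.39)) w 0.0498 q7 -0.22 ang tool y vs X (deg) -0.52
need units [0.16 0.01 2.52]
wrist 62.68780192834563 254.79816209188525 194.12934834435933 [-0.06870263  0.          0.          0.          0.        ] [[-0.0, -0.965, -0.263, 0.067], [1.0, -0.0, 0.0, 0.001], [-0.0, -0.263, 0.965, -0.146], [0.0, 0.0, 0.0, 1.0]]
top 54.478042905650994 252.36533334075912 191.81998424023845 [-0.12547346  0.          0.          0.          0.        ] [[0.027, -0.995, 0.1, 0.476], [-0.999, -0.023, 0.04, -0.088], [-0.037, -0.101, -0.994, 1.061], [0.0, 0.0, 0.0, 1.0]]
2.75 [0.5643 0.1788 0.2456] [[-0.124, 0.992, -0.013], [0.992, 0.124, -0.01], [-0.008, -0.014, -1.0]] [ 0.04741744  0.59258553 -0.18547865] 0.04982588652237378
```

View pics/b_wrist.png

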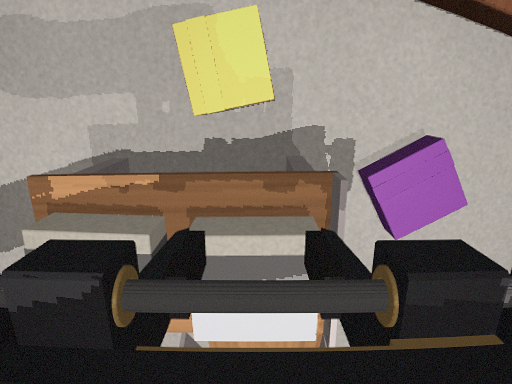

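View pics/b_top.png

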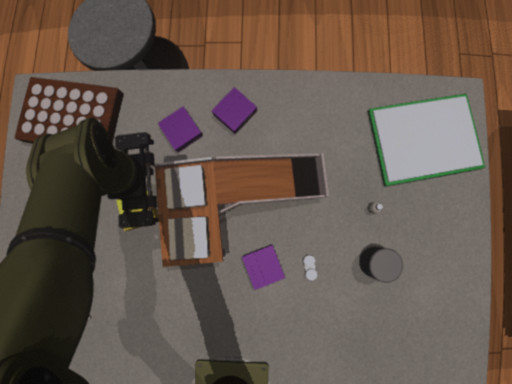

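```bash
python3 - <<'E'
from geo import *
c=load('b_wrist');C=np.array([.591,.041]);a=.127;A=np.array([[np.cos(a),-np.sin(a)],[np.sin(a),np.cos(a)]])
f=lambda px,z:((onz(c,px,z)[:,:2]-C)@A).round(4).tolist()
print(f([(192,217),(308,218),(28,178),(336,174)],.15),f([(205,255),(305,255),(192,340),(318,340)],.19))
E
```

```text
[[-0.059, 0.1148], [0.0356, 0.1135], [-0.1939, 0.1488], [0.0561, 0.1499]] [[-0.0425, 0.1008], [0.028, 0.1006], [-0.0571, 0.0269], [0.0412, 0.027]]
```

```bash
python3 -m crank '0.15 0 0.9 -0.1 110; 0 0 0.9 0 110; 0 0 0.8 0 110; 0 0 0 0 110'|tail -2; python3 st.py -.008 .130 .015; python3 look.py c scene
```

```text
contact_force: [0.0, 0.9, -0.3]
width: 0.0498
t 3.15 deck -0.0117 0.153 0.016 F (np.float64(0.15), np.float64(0.93), np.float64(-0.32)) w 0.0498 q7 -0.22 ang tool y vs X (deg) 1.06
need units [-0.77  0.11  0.03]
scene 51.68552084634256 257.8120481458656 196.4084325675374 [-0.04876787  0.          0.          0.          0.        ] [[0.867, 0.324, -0.379, 1.05], [0.498, -0.533, 0.683, -0.883], [0.02, -0.781, -0.624, 0.874], [0.0, 0.0, 0.0, 1.0]]
3.2 [0.5611 0.192  0.1676] [[-0.145, 0.989, -0.011], [0.989, 0.145, -0.002], [-0.0, -0.011, -1.0]] [ 0.06794372  0.42558303 -0.17000283] 0.05015944986359405
```

View pics/c_scene.png

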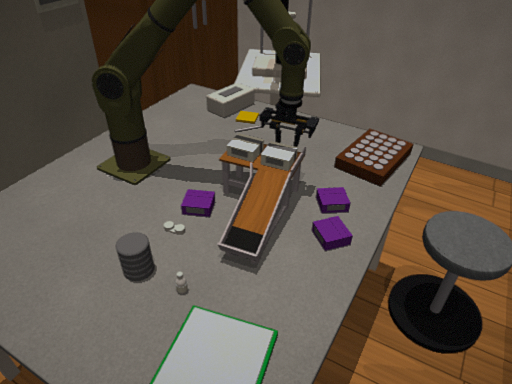

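```bash
python3 -m crank '-0.4 0.05 0 0.2 110; -0.4 0.05 0 0 110; -0.3 0.05 0 0 110; -0.3 0.05 0 0 110'|tail -2; python3 st.py -.004 .04 .015; python3 -m crank '-0.3 0.05 0 0 110; -0.3 0.05 0 0 110; -0.3 0.05 0 0 110; -0.3 0.05 0 0 110'|tail -2; python3 st.py -.004 .04 .015
```

```text
contact_force: [-0.5, 1.4, -0.7]
width: 0.0499
t 3.6 deck -0.002 0.112 0.0217 F (np.float64(-0.35), np.float64(1.48), np.float64(-0.69)) w 0.0499 q7 -0.17 ang tool y vs X (deg) 0.01
need units [-2.4  -0.06  0.22]
contact_force: [-0.2, 0.9, -0.6]
width: 0.0502
t 4.0 deck 0.005 0.0714 0.0227 F (np.float64(-0.05), np.float64(0.96), np.float64(-0.64)) w 0.0502 q7 -0.11 ang tool y vs X (deg) -0.14
need units [-1.05 -0.3   0.25]
```

```bash
python3 -m crank '-0.25 -0.1 0.1 0 110; -0.25 0 0.1 0 110; -0.25 0 0 0 110; -0.25 0 0 0 110; -0.2 0 0 0 110'|tail -2; python3 st.py -.004 .04 .015; python3 look.py d top scene
```

```text
contact_force: [0.4, -0.4, 0.2]
width: 0.05
t 4.5 deck 0.0018 0.0315 0.016 F (np.float64(0.38), np.float64(-0.43), np.float64(0.2)) w 0.05 q7 -0.06 ang tool y vs X (deg) -0.16
need units [ 0.28 -0.19  0.03]
top 54.478042905650994 252.36533334075912 191.81998424023845 [-0.12547346  0.          0.          0.          0.        ] [[0.027, -0.995, 0.1, 0.476], [-0.999, -0.023, 0.04, -0.088], [-0.037, -0.101, -0.994, 1.061], [0.0, 0.0, 0.0, 1.0]]
scene 51.68552084634256 257.8120481458656 196.4084325675374 [-0.04876787  0.          0.          0.          0.        ] [[0.867, 0.324, -0.379, 1.05], [0.498, -0.533, 0.683, -0.883], [0.02, -0.781, -0.624, 0.874], [0.0, 0.0, 0.0, 1.0]]
4.6 [0.5889 0.0717 0.1661] [[-0.122, 0.993, -0.003], [0.993, 0.122, 0.001], [0.002, -0.002, -1.0]] [ 0.46037009  0.48753914 -0.13741158] 0.049933650531447916
```

View pics/d_top.png

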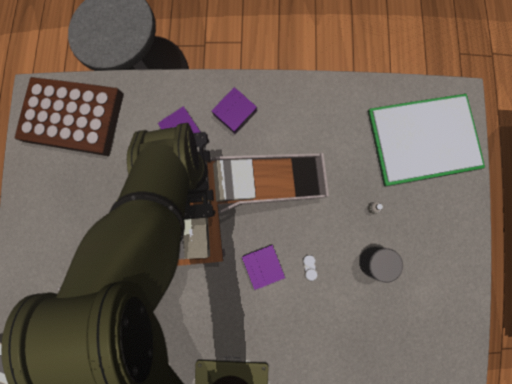

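View pics/d_scene.png

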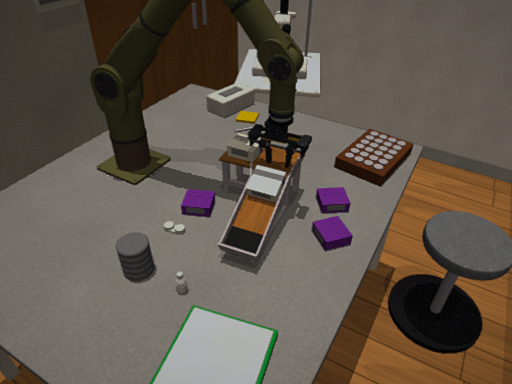

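```bash
python3 -m crank '0.3 0 -0.8 -1 110; 0.3 0 -1 -1 110; 0.3 0 -1 -1 110; 0 -0.5 0 -1 110; 0 -1 0 -1 110'|tail -2; python3 st.py -.20 .072 .09; python3 look.py e top
```

```text
contact_force: [-0.3, -0.4, 0.3]
width: 0.05
t 5.1 deck -0.0403 0.0444 0.1028 F (np.float64(-0.3), np.float64(-0.35), np.float64(0.34)) w 0.05 q7 0.33 ang tool y vs X (deg) 31.11
need units [ 3.54 -4.08  0.43]
top 54.478042905650994 252.36533334075912 191.81998424023845 [-0.12547346  0.          0.          0.          0.        ] [[0.027, -0.995, 0.1, 0.476], [-0.999, -0.023, 0.04, -0.088], [-0.037, -0.101, -0.994, 1.061], [0.0, 0.0, 0.0, 1.0]]
5.15 [0.5399 0.0756 0.2527] [[-0.622, 0.783, -0.007], [0.783, 0.622, -0.001], [0.003, -0.006, -1.0]] [-6.15962651 -3.27453576 -0.94772907] 0.05013325822057794
```

View pics/e_top.png

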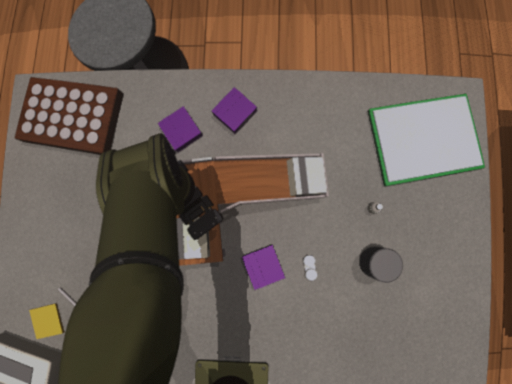

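The first carton has slid to the stop end, at (308,177). Now I go round to the robot side of the second carton.

```bash
python3 -m crank '0 0 0 -1 110; 0 0 0 -1 110; 0 0 0 -1 110; 0 0 0 -1 110; 0 0 0 -1 110'|tail -2;python3 -m crank '0 0 0 -1 110; 0 0 0 -1 110; 0 0 0 -1 110; 0 0 0 -1 110; 0 0 0 -0.8 110'|tail -2; python3 st.py -.20 .072 .09
```

```text
contact_force: [0.2, -1.0, -0.3]
width: 0.0499
contact_force: [0.3, -1.2, 0.1]
width: 0.0501
t 6.15 deck -0.0487 0.0414 0.1039 F (np.float64(0.11), np.float64(-1.18), np.float64(0.13)) w 0.0501 q7 1.18 ang tool y vs X (deg) 92.24
need units [5.   1.22 0.5 ]
```

```bash
python3 -m crank '0.8 0.25 0 0.3 110; 0.8 0.25 0 0 110; 0.8 0.25 0 0 110; 0.8 0.25 0 0 110; 0.8 0.2 0 0 110'|tail -2;python3 st.py -.20 .072 .09; python3 -m crank '0.5 0 0 0 110; 0.5 0 0 0 110; 0 0 0 0 110'|tail -2; python3 st.py -.20 .072 .09; python3 look.py f wrist
```

```text
contact_force: [0.3, 0.8, 0.2]
width: 0.0498
t 6.65 deck -0.1697 0.0768 0.1043 F (np.float64(0.38), np.float64(0.74), np.float64(0.17)) w 0.0498 q7 1.01 ang tool y vs X (deg) 90.13
need units [ 1.01 -0.16  0.48]
contact_force: [1.1, -0.8, 1.0]
width: 0.0503
t 6.95 deck -0.2042 0.0776 0.1049 F (np.float64(1.01), np.float64(-0.93), np.float64(1.04)) w 0.0503 q7 0.99 ang tool y vs X (deg) 90.29
need units [-0.14 -0.19  0.5 ]
wrist 62.68780192834563 254.79816209188525 194.12934834435933 [-0.06870263  0.          0.          0.          0.        ] [[-0.0, -0.965, -0.263, 0.066], [1.0, -0.0, 0.0, -0.001], [-0.0, -0.263, 0.965, -0.146], [0.0, 0.0, 0.0, 1.0]]
7.0 [0.3801 0.0926 0.255 ] [[-0.991, -0.131, -0.005], [-0.131, 0.991, -0.001], [0.006, -0.001, -1.0]] [-0.10656226  0.44998862 -0.0424404 ] 0.050712710432137646
```

View pics/f_wrist.png

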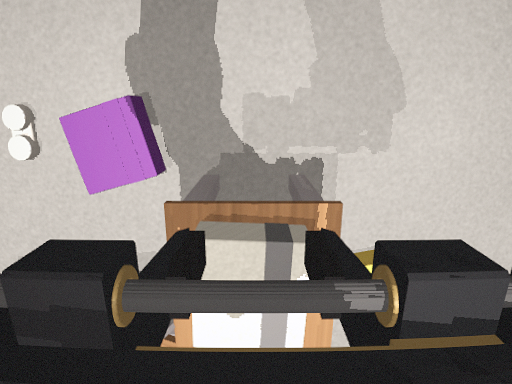

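```bash
python3 - <<'E'
from geo import *
c=load('f_wrist');C=np.array([.591,.041]);a=.127;A=np.array([[np.cos(a),-np.sin(a)],[np.sin(a),np.cos(a)]])
f=lambda px,z:((onz(c,px,z)[:,:2]-C)@A).round(4).tolist()
print(f([(205,221),(308,223),(165,203),(341,203)],.15),f([(192,340),(305,340)],.19))
E
```

```text
[[-0.1792, 0.0349], [-0.1779, 0.1221], [-0.1949, 0.0018], [-0.1957, 0.1489]] [[-0.0915, 0.0268], [-0.0922, 0.118]]
```

```bash
python3 -m crank '0 -0.1 1 0 110; 0 0 0.3 0 110'|tail -2; python3 st.py -.204 .075 .018
```

```text
contact_force: [-0.8, 0.2, 0.2]
width: 0.0505
t 7.2 deck -0.1985 0.0755 0.0665 F (np.float64(-0.73), np.float64(0.33), np.float64(0.21)) w 0.0505 q7 0.92 ang tool y vs X (deg) 90.17
need units [ 0.19 -0.02  1.62]
```

```bash
python3 -m crank '0.3 0 0.3 0 110; 0.1 0 0.6 0 110; 0.1 0 0.6 0 110; 0 0 0 0 110'|tail -2; python3 st.py -.204 .075 .018
```

```text
contact_force: [-0.4, -1.0, 0.1]
width: 0.0501
t 7.6 deck -0.207 0.0766 0.0189 F (np.float64(-0.48), np.float64(-0.98), np.float64(0.1)) w 0.0501 q7 0.8 ang tool y vs X (deg) 89.99
need units [-0.1  -0.05  0.03]
```

```bash
python3 -m crank '-0.4 0 0 0 110; -0.4 0 0 0 110; -0.4 0 0 0 110; -0.4 0 0 0 110; -0.4 0 0 0 110'|tail -2; python3 st.py -.055 .075 .018;  python3 -m crank '-0.4 0 0 0 110; -0.4 0 0 0 110; -0.4 0 0 0 110; -0.3 0 0 0 110; 0 0 0 0 110'|tail -2; python3 st.py -.055 .075 .018
```

```text
contact_force: [0.3, -0.1, -1.2]
width: 0.05
t 8.1 deck -0.1419 0.0767 0.0212 F (np.float64(0.25), np.float64(-0.09), np.float64(-1.21)) w 0.05 q7 0.89 ang tool y vs X (deg) 89.95
need units [-2.9  -0.06  0.13]
contact_force: [-0.9, -0.1, 0.7]
width: 0.0501
t 8.6 deck -0.0885 0.0765 0.0251 F (np.float64(-0.94), np.float64(0.02), np.float64(0.74)) w 0.0501 q7 0.95 ang tool y vs X (deg) 89.67
need units [-1.11 -0.05  0.25]
```

```bash
python3 -m crank '-0.3 0 0.1 0 110; -0.3 0 0.1 0 110; -0.25 0 0 0 110; -0.15 0 0 0 110; 0 0 0 0 110'|tail -2; python3 st.py -.055 .075 .018; python3 look.py g top scene wrist
```

```text
contact_force: [-0.0, 0.2, 0.2]
width: 0.0499
t 9.1 deck -0.0568 0.0763 0.0192 F (np.float64(0.03), np.float64(0.24), np.float64(0.2)) w 0.0499 q7 0.97 ang tool y vs X (deg) 89.67
need units [-0.06 -0.04  0.04]
top 54.478042905650994 252.36533334075912 191.81998424023845 [-0.12547346  0.          0.          0.          0.        ] [[0.027, -0.995, 0.1, 0.476], [-0.999, -0.023, 0.04, -0.088], [-0.037, -0.101, -0.994, 1.061], [0.0, 0.0, 0.0, 1.0]]
scene 51.68552084634256 257.8120481458656 196.4084325675374 [-0.04876787  0.          0.          0.          0.        ] [[0.867, 0.324, -0.379, 1.05], [0.498, -0.533, 0.683, -0.883], [0.02, -0.781, -0.624, 0.874], [0.0, 0.0, 0.0, 1.0]]
wrist 62.68780192834563 254.79816209188525 194.12934834435933 [-0.06870263  0.          0.          0.          0.        ] [[-0.0, -0.965, -0.263, 0.066], [1.0, -0.0, 0.0, -0.001], [-0.0, -0.263, 0.965, -0.146], [0.0, 0.0, 0.0, 1.0]]
9.25 [0.5241 0.1093 0.1693] [[-0.993, -0.121, 0.012], [-0.121, 0.993, 0.006], [-0.012, 0.004, -1.0]] [-0.57315941  0.01733731  0.19690143] 0.05035898882671355
```

View pics/g_scene.png

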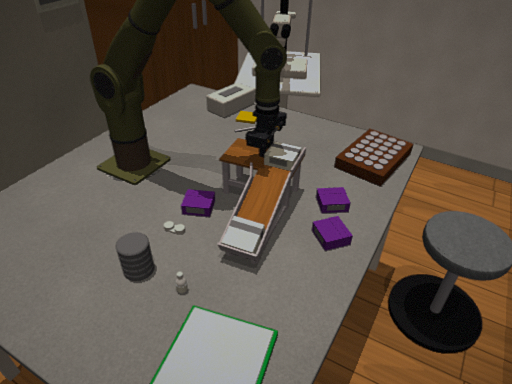

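View pics/g_wrist.png

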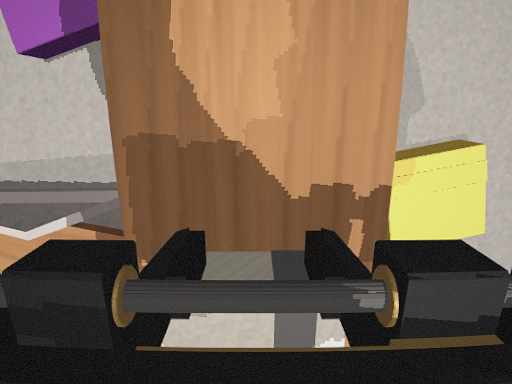

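Carton two is in line with the lane and near the guide wall. Now I back off, rise and go round behind it.

```bash
python3 -m crank '0.7 0 0 0 110; 0.3 0 -1 0 110; 0 0 -1 0 110; 0 0 -0.9 0 110; 0 0 0 1 110'|tail -2; python3 -m crank '0 0.5 0 1 110; 0 0.5 0 1 110; 0 0.5 0 1 110; 0 0.5 0 1 110; 0 0.5 0 1 110'|tail -2; python3 st.py 0.002 .15 .09; python3 look.py h top
```

```text
contact_force: [0.2, 1.3, 0.5]
width: 0.0503
contact_force: [0.0, 0.0, -0.5]
width: 0.05
t 10.25 deck -0.0694 0.1455 0.1107 F (np.float64(0.03), np.float64(0.03), np.float64(-0.46)) w 0.05 q7 0.41 ang tool y vs X (deg) 52.2
need units [-1.78  1.57  0.72]
top 54.478042905650994 252.36533334075912 191.81998424023845 [-0.12547346  0.          0.          0.          0.        ] [[0.027, -0.995, 0.1, 0.476], [-0.999, -0.023, 0.04, -0.088], [-0.037, -0.101, -0.994, 1.061], [0.0, 0.0, 0.0, 1.0]]
10.3 [0.5048 0.18   0.261 ] [[-0.861, 0.509, 0.012], [0.509, 0.861, 0.006], [-0.007, 0.012, -1.0]] [ 1.24809737  3.20204336 -0.16975466] 0.049829968733998795
```

View pics/h_top.png

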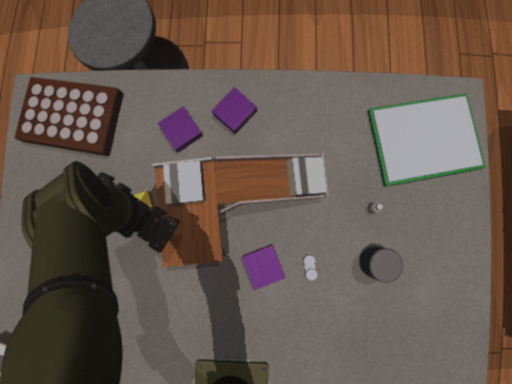

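```bash
python3 -m crank '0 0 0 1 110; 0 0 0 1 110; 0 0 0 1 110; 0 0 0 1 110; 0 0 0 1 110'|tail -2; python3 -m crank '0 0.5 0 1 110; 0 0.5 0 1 110; 0 0.5 0 1 110; 0 0.5 0 0.5 110; 0 0 0 0 110'|tail -2; python3 st.py 0.002 .15 .09
```

```text
contact_force: [-0.2, 0.3, 0.4]
width: 0.0503
contact_force: [0.6, -0.5, -0.2]
width: 0.0502
t 11.3 deck -0.0138 0.1594 0.1114 F (np.float64(0.58), np.float64(-0.54), np.float64(-0.21)) w 0.0502 q7 -0.29 ang tool y vs X (deg) 0.37
need units [-0.32  0.52  0.72]
```

```bash
python3 -m crank '0 0.5 0 0 110; 0 0 0 0 110'|tail -2;python3 look.py i wrist; python3 st.py 0.002 .15 .018
```

```text
contact_force: [-0.2, -1.0, -0.0]
width: 0.0502
wrist 62.68780192834563 254.79816209188525 194.12934834435933 [-0.06870263  0.          0.          0.          0.        ] [[-0.0, -0.965, -0.263, 0.067], [1.0, -0.0, 0.0, 0.001], [-0.0, -0.263, 0.965, -0.146], [0.0, 0.0, 0.0, 1.0]]
11.55 [0.5688 0.1983 0.261 ] [[-0.138, 0.99, 0.003], [0.99, 0.138, 0.001], [0.001, 0.003, -1.0]] [-2.2503457  -0.45664756  0.25188928] 0.050078687109710474
t 11.55 deck -0.0021 0.1588 0.111 F (np.float64(-2.29), np.float64(-0.17), np.float64(0.25)) w 0.0501 q7 -0.27 ang tool y vs X (deg) 0.68
need units [-0.3   0.12  3.1 ]
```

View pics/i_wrist.png

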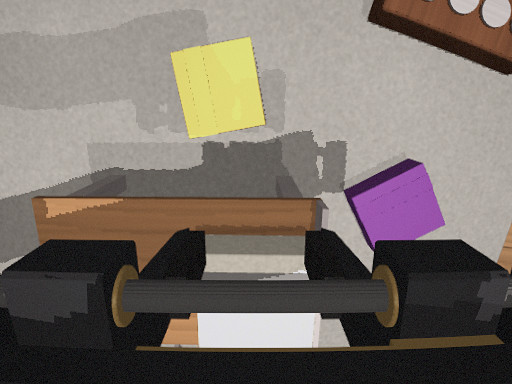

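```bash
python3 -m crank '0 0 1 0.1 110; 0 0 1 0 110; 0 0 0.7 0 110; 0 0 0.3 0 110; 0 0 0 0 110'|tail -2; python3 st.py 0.0 .126 .018
```

```text
contact_force: [-0.5, 0.3, 0.7]
width: 0.0502
t 12.05 deck -0.0075 0.1585 0.02 F (np.float64(-0.42), np.float64(0.34), np.float64(0.71)) w 0.0502 q7 -0.28 ang tool y vs X (deg) 0.45
need units [-1.09  0.24  0.06]
```

```bash
python3 -m crank '-0.5 0.15 0 0 110; -0.4 0.05 0 0 110; -0.3 0 0 0 110; -0.3 0 0 0 110; -0.3 0 0 0 110'|tail -2; python3 st.py 0 .035 .018; python3 -m crank '-0.3 0 0.1 0 110; -0.3 0 0.1 0 110; -0.3 0 0.05 0 110; -0.3 0 0 0 110'|tail -2; python3 st.py 0 .035 .018
```

```text
contact_force: [-0.3, 0.3, -1.0]
width: 0.0502
t 12.55 deck 0.001 0.1007 0.0238 F (np.float64(-0.25), np.float64(0.35), np.float64(-0.97)) w 0.0502 q7 -0.2 ang tool y vs X (deg) 0.52
need units [-2.19 -0.05  0.18]
contact_force: [-0.1, 1.0, 0.7]
width: 0.0503
t 12.95 deck 0.0018 0.0617 0.0162 F (np.float64(0.01), np.float64(0.96), np.float64(0.71)) w 0.0503 q7 -0.14 ang tool y vs X (deg) 0.51
need units [-0.89 -0.07 -0.06]
```

```bash
python3 -m crank '-0.25 0 0 0 110; -0.25 0 0 0 110; -0.25 0 0 0 110; -0.2 0 0 0 110; 0 0 0 0 110'|tail -2; python3 st.py 0 .035 .018; python3 -m crank '0 0 0 0 110;0 0 0 0 110;0 0 0 0 110;0 0 0 0 110'|tail -2;python3 look.py j top scene
```

```text
contact_force: [0.6, -0.5, -0.4]
width: 0.0504
t 13.45 deck 0.0018 0.0278 0.0158 F (np.float64(0.51), np.float64(-0.62), np.float64(-0.44)) w 0.0504 q7 -0.09 ang tool y vs X (deg) 0.36
need units [ 0.24 -0.06 -0.07]
contact_force: [-1.0, -0.2, 0.0]
width: 0.0499
top 54.478042905650994 252.36533334075912 191.81998424023845 [-0.12547346  0.          0.          0.          0.        ] [[0.027, -0.995, 0.1, 0.476], [-0.999, -0.023, 0.04, -0.088], [-0.037, -0.101, -0.994, 1.061], [0.0, 0.0, 0.0, 1.0]]
scene 51.68552084634256 257.8120481458656 196.4084325675374 [-0.04876787  0.          0.          0.          0.        ] [[0.867, 0.324, -0.379, 1.05], [0.498, -0.533, 0.683, -0.883], [0.02, -0.781, -0.624, 0.874], [0.0, 0.0, 0.0, 1.0]]
13.95 [0.5891 0.0699 0.1657] [[-0.134, 0.991, 0.006], [0.991, 0.134, 0.004], [0.003, 0.006, -1.0]] [ 0.47546823 -0.35732876  0.15971237] 0.050445005061967384
```

View pics/j_top.png

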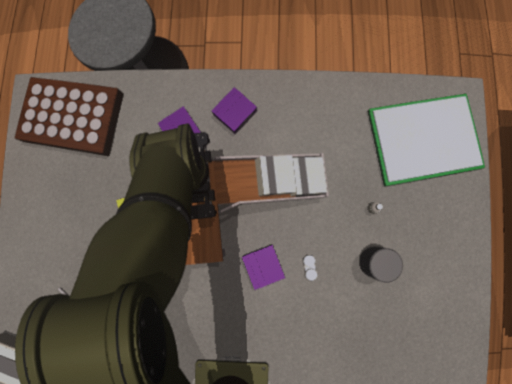

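View pics/j_scene.png

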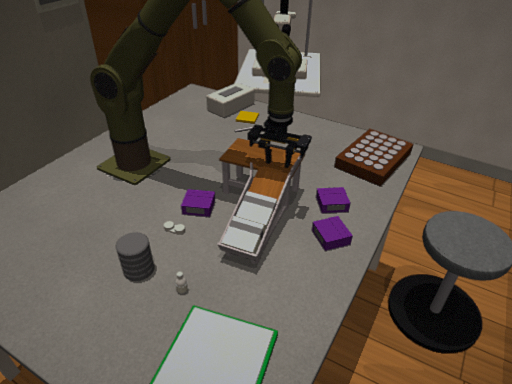

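Both cartons are in the lane, with the rear one at about (277,176). Now I follow down the slope, keeping the fingertips about 10 mm off the floor.

```bash
python3 -m crank '-0.7 -0.05 0 0 110; -0.7 0 0.2 0 110; -0.6 0 0.2 0 110; 0 0 0 0 110'|tail -2; python3 st.py 0 -.07 -.013; python3 - <<'E'
from geo import *
c=load('j_top'); M=T(c); import cv2
im=cv2.imread('pics/j_top.png')[145:210,215:340]
cv2.imwrite('pics/j_crop.png',cv2.resize(im,None,fx=6,fy=6,interpolation=cv2.INTER_CUBIC))
E
```

```text
contact_force: [-1.0, -0.0, 0.6]
width: 0.0502
t 14.35 deck 0.0014 -0.0307 0.0033 F (np.float64(-0.98), np.float64(0.12), np.float64(0.64)) w 0.0502 q7 -0.0 ang tool y vs X (deg) 0.66
need units [-1.31 -0.07  0.54]
```

View pics/j_crop.png

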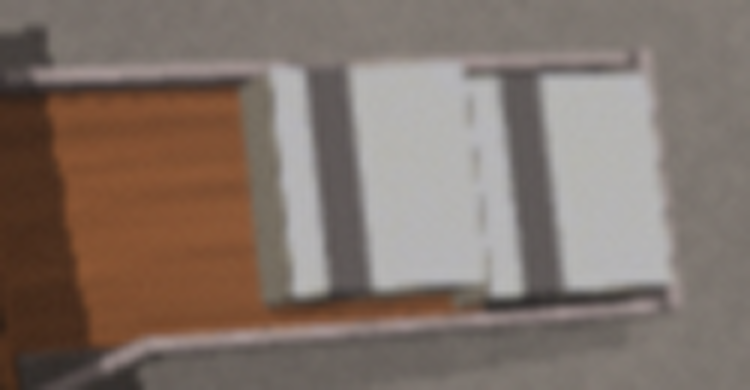

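```bash
cat > lane.py <<'E'
from geo import *
C=np.array([.591,.041,.15]);a=.127;s=.38
X=np.array([np.cos(a),np.sin(a),0]);Yh=np.array([-np.sin(a),np.cos(a),0]);Z=np.array([0,0,1.])
Y=np.cos(s)*Yh+np.sin(s)*Z; N=np.cos(s)*Z-np.sin(s)*Yh; O=C-.29*Y
def lane(c,px,h):
    o,d=ray(c,px); t=(h-(o-O)@N)/(d@N); P=o+d*t[:,None]-O; return np.c_[P@X,P@Y].round(4)
E
python3 - <<'E'
from lane import *
c=load('j_top'); cr=lambda l:[(215+(u+.5)/6-.5,145+(v+.5)/6-.5) for u,v in l]
print('rear bottom',lane(c,cr([(243,85),(268,300)]),0),'rear top',lane(c,cr([(272,70),(293,298)]),.04))
print('rear carton front top/gap',lane(c,cr([(465,75),(490,288)]),.04)); print('front front top',lane(c,cr([(648,80),(672,290)]),.04),'stop outer top',lane(c,cr([(648,52),(678,305)]),.034))
E
```

```text
rear bottom [[ 0.0542  0.179 ]
 [-0.0397  0.1776]] rear top [[ 0.0519  0.1809]
 [-0.0436  0.1821]]
rear carton front top/gap [[ 0.0476  0.0923]
 [-0.0449  0.092 ]]
front front top [[ 0.0432  0.0022]
 [-0.051   0.0031]] stop outer top [[ 0.0572 -0.0033]
 [-0.0573 -0.0027]]
```

```bash
python3 -m crank '-0.5 -0.05 0.2 0 110; -0.5 0 0.2 0 110; -0.4 0 0.2 0 110; -0.3 0 0.12 0 110; 0 0 0 0 110'|tail -2; python3 st.py 0 -.099 -.026
```

```text
contact_force: [-0.5, 0.4, -0.2]
width: 0.0498
t 14.85 deck 0.001 -0.0833 -0.0202 F (np.float64(-0.47), np.float64(0.5), np.float64(-0.25)) w 0.0498 q7 0.07 ang tool y vs X (deg) 0.78
need units [-0.52 -0.04  0.19]
```

```bash
python3 -m crank '-0.15 0 0.05 0 110; -0.12 0 0.05 0 110; -0.1 0 0.04 0 110'|tail -2; python3 st.py 0 -.099 -.026;python3 -m crank '-0.08 0 0.03 0 110; -0.08 0 0.03 0 110'|tail -2; python3 st.py 0 -.099 -.026; python3 look.py k scene top
```

```text
contact_force: [-0.6, -0.3, -0.7]
width: 0.0502
t 15.15 deck 0.0017 -0.0935 -0.0246 F (np.float64(-0.62), np.float64(-0.19), np.float64(-0.7)) w 0.0502 q7 0.09 ang tool y vs X (deg) 0.89
need units [-0.18 -0.06  0.04]
contact_force: [-2.5, 5.4, 8.1]
width: 0.0503
t 15.35 deck 0.0019 -0.0966 -0.0262 F (np.float64(-1.84), np.float64(5.67), np.float64(8.14)) w 0.0503 q7 0.1 ang tool y vs X (deg) 0.94
need units [-0.08 -0.06 -0.01]
scene 51.68552084634256 257.8120481458656 196.4084325675374 [-0.04876787  0.          0.          0.          0.        ] [[0.867, 0.324, -0.379, 1.05], [0.498, -0.533, 0.683, -0.883], [0.02, -0.781, -0.624, 0.874], [0.0, 0.0, 0.0, 1.0]]
top 54.478042905650994 252.36533334075912 191.81998424023845 [-0.12547346  0.          0.          0.          0.        ] [[0.027, -0.995, 0.1, 0.476], [-0.999, -0.023, 0.04, -0.088], [-0.037, -0.101, -0.994, 1.061], [0.0, 0.0, 0.0, 1.0]]
15.45 [ 0.6051 -0.0543  0.124 ] [[-0.143, 0.99, 0.007], [0.99, 0.143, 0.011], [0.01, 0.009, -1.0]] [-1.79014014  2.83635371  4.14044963] 0.05047934470228627
```

```bash
python3 - <<'E'
import cv2
a=cv2.imread('pics/k_top.png')[145:215,180:335];b=cv2.imread('pics/k_scene.png')[130:260,210:320]
cv2.imwrite('pics/k_crop.png',cv2.resize(b,None,fx=4.5,fy=4.5,interpolation=cv2.INTER_CUBIC))
cv2.imwrite('pics/k_crop2.png',cv2.resize(a,None,fx=5,fy=5,interpolation=cv2.INTER_CUBIC))
E
```

```text
(no output)
```

View pics/k_crop.png

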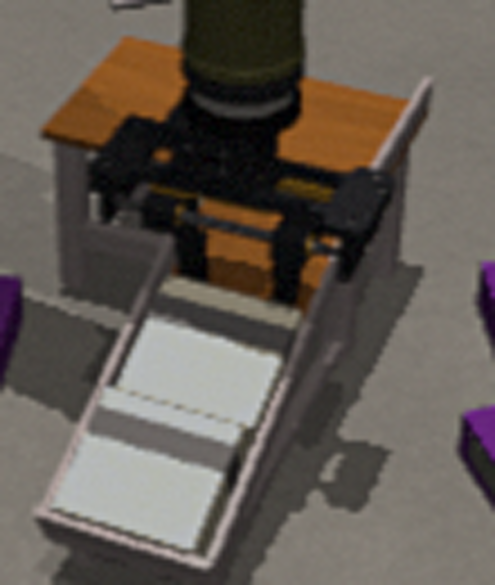

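View pics/k_crop2.png

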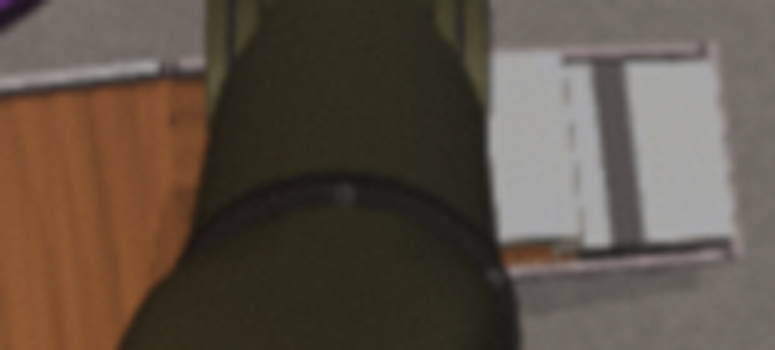

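```bash
python3 -m crank '-0.03 0 -0.06 -0.1 110; -0.05 0 -0.03 0 110'|tail -2; python3 st.py 0 -.1 -.026; python3 -m crank '-0.06 0 0 0 110; -0.06 0 0 0 110'|tail -2; python3 st.py 0 -.1 -.026
```

```text
contact_force: [-0.4, 3.2, -1.3]
width: 0.0501
t 15.65 deck 0.002 -0.0967 -0.0233 F (np.float64(-0.04), np.float64(3.24), np.float64(-1.27)) w 0.0501 q7 0.11 ang tool y vs X (deg) 1.73
need units [-0.11 -0.07  0.09]
contact_force: [-0.5, 6.5, 0.1]
width: 0.0499
t 15.85 deck 0.002 -0.0969 -0.0236 F (np.float64(0.38), np.float64(6.54), np.float64(0.13)) w 0.0499 q7 0.12 ang tool y vs X (deg) 1.81
need units [-0.1  -0.07  0.08]
```

```bash
python3 -m crank '-0.09 0 0.02 0 110; -0.09 0 0.02 0 110'|tail -2; python3 st.py 0 -.1 -.026; python3 -m crank '-0.1 0 0.03 0 110; -0.1 0 0.03 0 110; -0.1 0 0.03 0 110'|tail -2; python3 st.py 0 -.1 -.026
```

```text
contact_force: [-2.4, 8.2, 10.0]
width: 0.0503
t 16.05 deck 0.0021 -0.0969 -0.0244 F (np.float64(-1.37), np.float64(8.41), np.float64(9.99)) w 0.0503 q7 0.12 ang tool y vs X (deg) 1.94
need units [-0.1  -0.07  0.05]
contact_force: [-3.9, 7.8, 9.2]
width: 0.0505
t 16.35 deck 0.0021 -0.0967 -0.0243 F (np.float64(-2.87), np.float64(8.25), np.float64(9.24)) w 0.0505 q7 0.13 ang tool y vs X (deg) 2.15
need units [-0.11 -0.07  0.05]
```

```bash
python3 -m crank '-0.1 0 -0.03 0.2 110; -0.12 0 0 0.1 110'|tail -2; python3 st.py 0 -.1 -.026; python3 -m crank '-0.13 0 0 0 110; -0.13 0 0 0 110; -0.13 0 0 0 110'|tail -2; python3 st.py 0 -.1 -.026
```

```text
contact_force: [-1.6, 8.9, 0.5]
width: 0.0499
t 16.55 deck 0.0022 -0.0978 -0.0232 F (np.float64(-0.47), np.float64(9.05), np.float64(0.53)) w 0.0499 q7 0.12 ang tool y vs X (deg) 0.46
need units [-0.08 -0.08  0.09]
contact_force: [-1.1, 8.3, 4.4]
width: 0.0502
t 16.85 deck 0.0023 -0.0975 -0.0237 F (np.float64(-0.05), np.float64(8.36), np.float64(4.44)) w 0.0502 q7 0.14 ang tool y vs X (deg) 0.85
need units [-0.09 -0.08  0.07]
```

```bash
python3 -m crank '-0.15 0 -0.01 0.05 110; -0.15 0 -0.01 0 110; -0.15 0 0 0 110; -0.15 0 -0.01 0 110; -0.15 0 0 0 110'|tail -2; python3 st.py 0 -.1 -.026; python3 -m crank '-0.15 0 -0.01 0.05 110; -0.15 0 0 0 110; -0.15 0 -0.01 0 110; -0.15 0 0 0 110; -0.15 0 0 0 110'|tail -2; python3 st.py 0 -.1 -.026; python3 look.py l scene top
```

```text
contact_force: [-1.4, 9.3, 5.2]
width: 0.0499
t 17.35 deck 0.0021 -0.0973 -0.0237 F (np.float64(-0.19), np.float64(9.45), np.float64(5.17)) w 0.0499 q7 0.17 ang tool y vs X (deg) 1.22
need units [-0.09 -0.07  0.07]
contact_force: [-2.8, 9.3, 5.0]
width: 0.0504
t 17.85 deck 0.0021 -0.0971 -0.0237 F (np.float64(-1.64), np.float64(9.56), np.float64(5.03)) w 0.0504 q7 0.19 ang tool y vs X (deg) 1.53
need units [-0.1  -0.07  0.07]
scene 51.68552084634256 257.8120481458656 196.4084325675374 [-0.04876787  0.          0.          0.          0.        ] [[0.867, 0.324, -0.379, 1.05], [0.498, -0.533, 0.683, -0.883], [0.02, -0.781, -0.624, 0.874], [0.0, 0.0, 0.0, 1.0]]
top 54.478042905650994 252.36533334075912 191.81998424023845 [-0.12547346  0.          0.          0.          0.        ] [[0.027, -0.995, 0.1, 0.476], [-0.999, -0.023, 0.04, -0.088], [-0.037, -0.101, -0.994, 1.061], [0.0, 0.0, 0.0, 1.0]]
17.95 [ 0.6053 -0.0551  0.1263] [[-0.15, 0.988, -0.029], [0.981, 0.153, 0.118], [0.121, -0.01, -0.993]] [-1.45991836  9.82035627  4.40087666] 0.05010805199177989
```

```bash
python3 - <<'E'
import cv2
b=cv2.imread('pics/l_scene.png')[160:260,210:320]
cv2.imwrite('pics/l_crop.png',cv2.resize(b,None,fx=6,fy=6,interpolation=cv2.INTER_CUBIC))
E
```

```text
(no output)
```

View pics/l_crop.png

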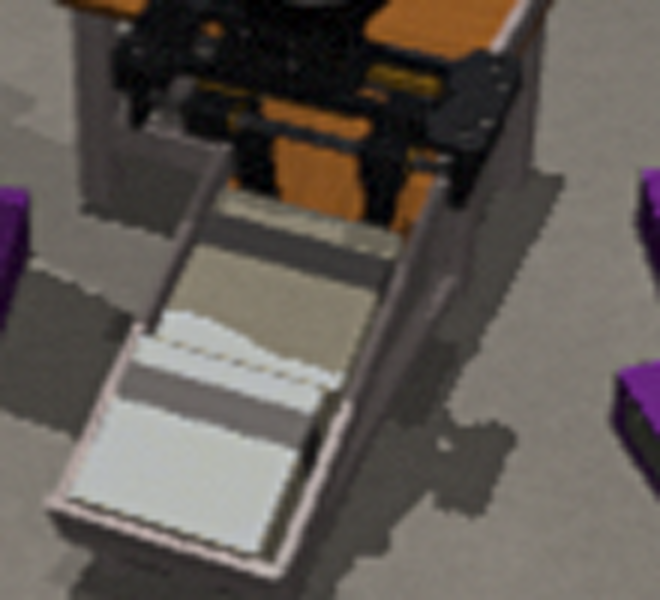

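The row has taken about 10 N along the slope for over a second with no motion, so it is tight. Now I let go, backing off uphill gently.

```bash
python3 -m crank '0.1 0 0 0 110; 0.2 0 0 0 110; 0.4 0 0 0 110; 0.6 0 -0.1 0 110; 0.7 0 -0.4 0 110'|tail -2; python3 st.py 0 -.03 .04; python3 -m crank '0.7 0 -0.8 0 110; 0.8 0 -0.9 0 110; 1 0 -0.9 0 110; 1 0 -0.5 0 110; 1 0 -0.3 0 110'|tail -2; python3 st.py 0 .1 .1; python3 -m crank '1 0 -0.3 0 110; 1 0 0 0 110;1 0 0 0 110;1 0 0 0 110; 0 0 0 0 110'|tail -2;python3 look.py m scene top
```

```text
contact_force: [-0.2, 1.0, 0.5]
width: 0.0499
t 18.45 deck -0.0004 -0.0424 -0.0027 F (np.float64(-0.12), np.float64(1.0), np.float64(0.55)) w 0.0499 q7 0.11 ang tool y vs X (deg) 1.15
need units [ 0.57  0.   -1.37]
contact_force: [0.5, 0.5, -1.6]
width: 0.05
t 18.95 deck -0.0029 0.0883 0.1196 F (np.float64(0.53), np.float64(0.43), np.float64(-1.65)) w 0.05 q7 -0.1 ang tool y vs X (deg) 1.17
need units [0.31 0.11 0.69]
contact_force: [-0.0, 1.2, 0.3]
width: 0.0503
scene 51.68552084634256 257.8120481458656 196.4084325675374 [-0.04876787  0.          0.          0.          0.        ] [[0.867, 0.324, -0.379, 1.05], [0.498, -0.533, 0.683, -0.883], [0.02, -0.781, -0.624, 0.874], [0.0, 0.0, 0.0, 1.0]]
top 54.478042905650994 252.36533334075912 191.81998424023845 [-0.12547346  0.          0.          0.          0.        ] [[0.027, -0.995, 0.1, 0.476], [-0.999, -0.023, 0.04, -0.088], [-0.037, -0.101, -0.994, 1.061], [0.0, 0.0, 0.0, 1.0]]
19.55 [0.556  0.2561 0.2979] [[-0.152, 0.988, -0.023], [0.982, 0.153, 0.112], [0.115, -0.006, -0.993]] [-0.66983739 -0.66954233 -0.38669397] 0.049947341214034074
```

```bash
python3 - <<'E'
import cv2
b=cv2.imread('pics/m_top.png')[145:210,215:340]
cv2.imwrite('pics/m_crop.png',cv2.resize(b,None,fx=6,fy=6,interpolation=cv2.INTER_CUBIC))
E
```

```text
(no output)
```

View pics/m_crop.png

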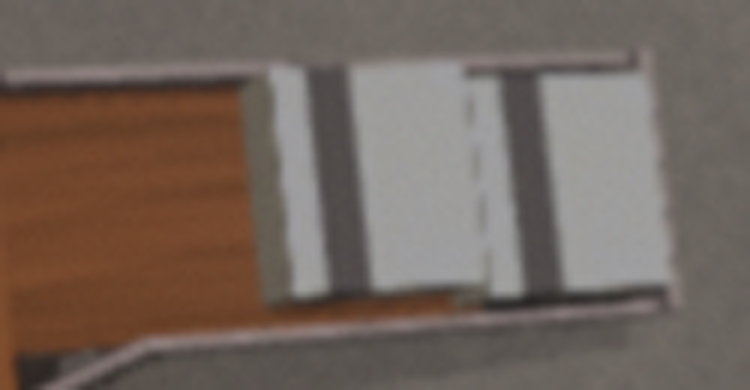

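View pics/m_scene.png

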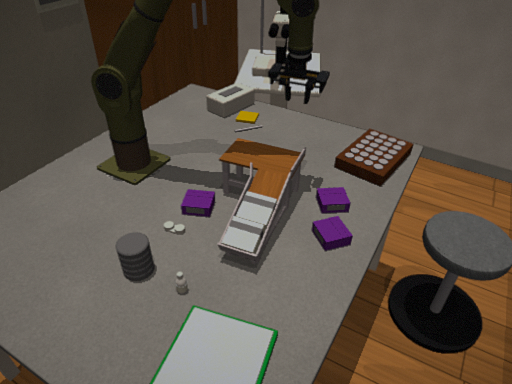

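```bash
python3 -m crank '0 0 0 0 110; 0 0 0 0 110; 0 0 0 0 110'|tail -2; python3 -c "
from station import robot
print(robot.finish_job())"
```

```text
contact_force: [0.2, -0.2, 0.9]
width: 0.0504
the job is handed in; nothing more can be done
None
```

I pushed both white cartons over the crest one after the other, pressed the row against the end stop, backed off and handed the job in at about 20 s. No verdict was reported.

- **Pressing:** the last second was held at about 10–11 N along the slope, and the row did not move. The highest wrist force I read was about 13 N.
- **Final pictures:** both cartons lie square and flat in a row. The rear carton's back face was measured 178–182 mm up the lane; the limit is 184 mm. These figures come from the picture taken before pressing; the one after letting go looks the same.
- **Gap at the stop:** the front carton's edge measured 2–3 mm from the stop, against a 3.5 mm limit and a calibration good to about 2 mm. I take it to be touching, because it did not move under 10 N.
- **Check that was off:** the tool tilted about 0.12 rad while pressing, without any visible effect on the row.
- **Bystanders:** the bottle, ring stack and lens case, and the purple and yellow look-alikes, appear where they started. I judged that from the pictures and did not measure it.

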